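# Pry the retaining ring off a spectrometer window port

### The job

Take the orange pick from its stand, slide its toe between the glass and the red lug of the brass split ring, and lift gently until that end of the ring snaps up out of its groove; press neither the glass nor the ring hard, and keep the fingers off the ring until it is up. Stand the pick back in its stand, then take the loose ring out by its lug and set it down flat, the same way up, in the white parts dish. Leave everything else alone.

Things in the scene. Friction and masses are not known exactly. Their poses are not given: they have to be found in the camera images.
- housing: Fixed window port: blue block 145 x 145 mm, bright round rim (132 mm outside, recess 94 mm across). Stands at varying height. Origin on the recess axis, 34 mm below the glass face, z up; rim top 7 mm above the glass. The brass ring lies in the recess on the glass, red lug on the -x side. A key stands in the ring's split, at 199 degrees from +x.
- near_lip (a point): Inner edge of the steel bead lip on the housing's -x side (x = -44.8 mm, 5.6 mm above the glass); greased round bead 6 mm thick, 18 mm long along y, top 8.6 mm above the glass. It overhangs the ring's springy end by 1.2 mm and holds it down.
- far_lip (a point): Lower inner edge of the fixed groove lip on the +x side (radius 44 mm, about 45 degrees either side of +x), 5 to 7 mm above the glass, overhanging the ring by 2.5 mm. A freed ring must be drawn about 6 mm towards the housing's -x while its lug end is raised, then lifted clear.
- glass: The clear window, 94 mm across, floor of the recess, on a stiff springy seal: starts to give at 2 N, then about 1 mm per 10 N. Fragile: over 8 N from the pick or fingers breaks it. Origin on its axis, 6 mm below its upper face.
- ring: Brass split ring, 93 mm outside, 82 mm inside, 4 mm thick, 30 to 50 g. Origin at its centre on its underside; axes parallel to the housing's while seated. Its -x end is a springy arm. Lifting the lug takes some 5 to 14 N until the end snaps past the near lip; the force then falls and the end stays up on that lip, lug about 5 mm higher, ring tilted 4 degrees. More than 18 N from the pick bends it.
- lug (a point): Centre of the top of the red lug reaching inwards from the ring end: 16 mm along ring x, 12 mm along y, 4 mm thick, centred at ring x = -35.5, y = 0 mm; top 7.4, underside 3.4 mm above the glass when seated. Once the ring is up, pinch the lug across its 12 mm width from above, fingers inside the recess.
- pocket (a point): Mouth of the pocket under the lug, on the ring's underside level, at ring x = -27.5, y = 0 mm. The pocket is 3.4 mm high and open towards the ring's centre and sideways; 14 mm in (ring x = -41.5) the ring itself closes it and stops the toe. As the end is lifted it bends some 2 mm inwards: draw the toe back about 4 mm from the stop before lifting, or it jams.
- pick: Loose pick, 50 to 80 g, upright in its stand; origin on its axis 44 mm below the collar's underside, z up, x along the toe. Square orange handle 14 x 14 mm, 48 to 104 mm above the origin; square collar 28 x 28 mm, 44 to 48 mm. Steel blade: shank 6 x 6 mm, toe at its foot 5 mm wide, 2.2 mm thick, to x = 19 mm. The blade is clamped at a length not known: toe underside up to 6 mm above or below the origin.
- stand: Fixed grey stand, 90 x 70 mm, 62 mm high; slot in its 6 mm top plate for the shank and toe to hang through: 10 mm wide along y, from x = -12 to x = +30 mm. The pick's collar rests on the plate, the pick's origin then at stand x = 0, y = 0, z = 18 mm, toe towards +x. Origin under the centre, z up.
- dish: Fixed white open parts dish, 160 (x) x 140 (y) x 18 mm, walls and floor 4 mm. Origin under the centre, z up; empty.
- reagent_bottle: white bottle with a red cap, 64 mm across, 125 mm tall; bystander; origin under its centre
- syringe_box: long silvery box, 34 x 190 x 30 mm, lying; bystander; origin under its centre
- wrench: 160 mm wrench, lying; bystander; origin under its centre
- vent_fitting: small brass fitting, 28 mm across, 30 mm tall; bystander; origin under its centre
- spare_seal: black rubber seal ring, 60 mm across, 6 mm thick; bystander; origin under its centre
- vial: small amber vial with a blue cap, 22 mm across, 35 mm tall; bystander; origin under its centre
- mouse: black computer mouse, 105 x 60 x 30 mm; bystander; origin under its centre
There are look-alikes about, which are no part of the job. What is shaped like the housing but green or turquoise is not meant.

How it is judged:
By the outcome, as a careful person would: the job done as asked, in the order asked, and still so for the second after the job is handed in, with the robot touching nothing.
It also fails if it takes over 72 s, if anything falls off the work surface, if the arm or the gripper's body presses on something with over 40 N, if the wrist force passes 120 N, or if a joint passes its speed limit or range.

### The arm

A 7-joint arm with a two-finger parallel gripper is mounted at the origin on the work surface. World frame = base frame: x ahead of the robot, y to its left, z up, the work surface at z = 0. Lengths are in m, angles in rad, forces in N, time in s.
With the tool pointing down it reaches from about 0.4 to 0.85 m from the base axis. Payload 10.4 kg.
Tool frame: the origin (TCP) lies at the very end of the fingers, on their centre line; the grasp point (between the pads) lies ctrl.grasp_offset behind it (ctrl.grasp_offset is the distance from the TCP to the grasp point, in m); z points along the fingers, y is the direction in which the jaws open and shut (so a half turn about z gives the same grasp; the last joint's range is limited). The gripper opens to 87 mm and grips with 3 to 60 N. Pads are 19 mm wide; open, the fingers measure 117 mm over their backs; the gripper's body (75 mm by 190 mm) begins 51 mm behind the grasp point.
Start: joints at [-1.14, 0.332, -0.065, 1.46, 0.022, 1.35, -0.088], TCP at [0.274, 0.562, 0.223] pointing down, gripper open.
Joint ranges: [-2.6, 2.6], [-0.5, 2.12], [-1.47, 1.34], [0.16, 2.42], [-1.27, 4.41], [0.06, 2.06], [-2.6, 2.6]. Speed limits (rad/s): [2.22, 2.22, 2.79, 2.79, 3.14, 3.14, 3.14].

### API

Orientations are given as a unit quaternion [x, y, z, w].
In Python, from rig import ctrl gives the robot as it stands.
- The arm moves only by the shell command python3 -m crank 'ROWS' [FORCE]. ROWS is text: rows parted by semicolons, each of 5 numbers parted by spaces: the shift along the world's x, y, z in mm, then the turn about the world's z in rad, then the opening, from 0 (shut) to 1 (fully open). A call has exactly 10 rows; each row shifts and turns the commanded pose from where the row before left it; what a row does not reach is not made up. A row lasts 1/8 s, in which the tool goes at most 62.5 mm and 10.7 degrees, less where a joint would pass 70% of its speed; a pose out of reach is approached as far as the arm can. A call with a gripper value outside its range is refused whole. The fingers move at their own pace and stop on an object; FORCE is the grip in N (left out, the last holds). Time passes only in rows, so rows that do not move let the fingers close, or fill a call up. It gives the time, the measured TCP pose, the force and the opening at its end, in the units of the state.
- ctrl.get_obs(): the state, without advancing time (a new reading comes with each control period).
- ctrl.camera(name): name is "scene" or "top"; returns a dict with "color" (420x560x3 uint8, red, green, blue), "z_map" (420x560 float32, m along the optical axis (not along the pixel's ray), 0 where there is no reading), "fx", "fy", "cx", "cy" (pixels), "rvec" (rotation vector, rad) and "tvec" (3), from world to camera coordinates, as OpenCV has them. Camera axes: x right, y down, z forward; pixel columns grow to the right and rows downward; lengths in m; the calibration is good to about 2 mm. A picture is of the moment at which its call begins.
- ctrl.sign_off(): hands the job in, once; it reports no verdict.
The state is a dict: "time": time; "joint_positions": joint angles; "dq": joint speeds; "joint_torque": joint torques, N m; "position": TCP position; "tool_rot": TCP orientation; "ft_force": force on the tool from outside, world axes, zero at the start; "ft_torque": the same for the moment, N m; "opening": finger opening in m.
Only numpy, scipy, OpenCV 4.12 (cv2) and the standard library are available. Lean on these libraries where they do the work, as an engineer would, in place of code of your own. Each camera call takes 0.05 s, during which the arm holds its last target. There are 200 camera calls.

## Working session

There is one attempt and no reset: what is moved stays moved. The work goes in short steps, Python scripts to look and compute and a shell command to move; the robot and the scene stay as the last step left them, time stands still between calls to the robot, and variables do not carry over. Pictures are saved under pics/ and viewed, about 8 in all and at most 12, crops included, and the job is handed in when it is done.

```bash
ls; mkdir -p pics
cat > h.py <<'E'
import numpy as np, cv2
from rig import ctrl
def shot(n):
    c=ctrl.camera(n); np.savez('%s.npz'%n,**c); return c
def load(n): return dict(np.load('%s.npz'%n))
def P(c,u,v,z=None):
    """pixel->world; z=None uses depth (median 3x3), else intersect world plane z"""
    R,_=cv2.Rodrigues(c['rvec']); t=np.asarray(c['tvec']).reshape(3)
    d=np.array([(u-c['cx'])/c['fx'],(v-c['cy'])/c['fy'],1.])
    o=-R.T@t; dw=R.T@d
    if z is None:
        p=c['z_map'][int(v)-1:int(v)+2,int(u)-1:int(u)+2]; s=np.median(p[p>0])
    else: s=(z-o[2])/dw[2]
    return o+s*dw
def crop(c,u0,v0,u1,v1,k,name):
    cv2.imwrite('pics/'+name,cv2.resize(c['color'][v0:v1,u0:u1,::-1],None,fx=k,fy=k,interpolation=cv2.INTER_CUBIC))
E
python3 - <<'E'
from h import *
for n in('top','scene'):
    c=shot(n); R,_=cv2.Rodrigues(c['rvec']); print(n,-R.T@np.ravel(c['tvec']),R[2],c['fx'])
a=np.vstack([load('top')['color']]); cv2.imwrite('pics/top.png',a[...,::-1]); cv2.imwrite('pics/scene.png',c['color'][...,::-1])
o=ctrl.get_obs(); print(o,ctrl.grasp_offset)
E
```

```text
pics
top [0.35618994 0.04036827 1.45877481] [ 0.09181738 -0.00901091 -0.99573509] 509.9507431122042
scene [ 1.14519829 -0.42863364  1.15854719] [-0.49763071  0.32185221 -0.8054656 ] 479.21944142631367
{'time': 0.1, 'joint_positions': array([-1.13958776,  0.33278681, -0.06474094,  1.46087201,  0.02162334,
        1.34987723, -0.08849065]), 'dq': array([-0.00066278, -0.0016139 , -0.00079322, -0.00196975, -0.00042893,
       -0.0019295 , -0.00022594]), 'joint_torque': array([ 1.13985981e-03, -6.24550653e+01,  2.46943283e-02, -3.90714133e+01,
       -6.12363685e-02,  3.67184426e-02,  8.34295201e-05]), 'position': array([0.27383133, 0.56143511, 0.22184025]), 'tool_rot': array([ 2.24926775e-01,  9.74375470e-01, -6.13954012e-04, -1.07937847e-04]), 'ft_force': array([ 0.7131653 ,  0.16041624, -0.35621578]), 'ft_torque': array([ 0.00880198, -0.01636189,  0.04893769]), 'opening': 0.08722768586977342} 0.0187
```

View pics/top.png

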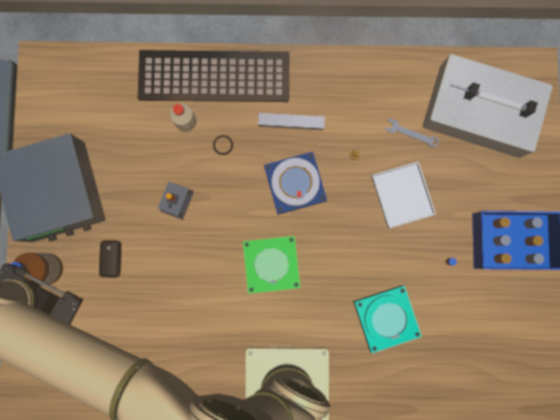

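View pics/scene.png

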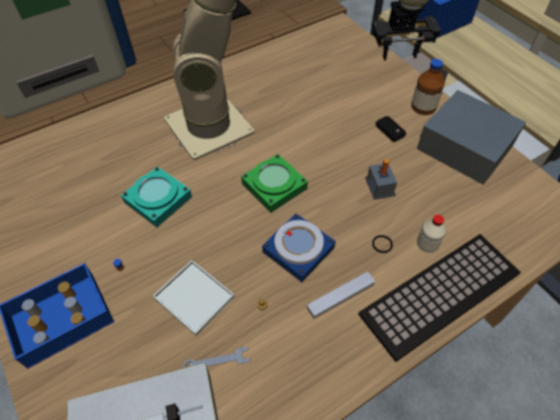

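Top view: housing, blue at (295,183); the green (271,265) and turquoise (388,320) ones are look-alikes. The orange pick is in the grey stand at (172,198), with orange bottle tops in the tray at (503,222) as possible confusions. The white dish is at (404,195) and the red lug at about (299,195); the bottle's red cap at (179,110) is a bystander. I choose the blue housing and check it close up.

Run:
```python
from h import *
t=load('top');s=load('scene')
def cr(c,u,v,r,k=400): return cv2.resize(c['color'][v-r:v+r,u-r:u+r,::-1],(k,k),interpolation=cv2.INTER_CUBIC)
a=np.hstack([cr(t,295,183,36),cr(t,174,200,25)]) # scale 5.556, 8
b=np.hstack([cr(s,299,246,40),cr(s,382,178,25)])
cv2.imwrite('pics/c1.png',cv2.resize(np.vstack([a,b])[:,:],(800,800))[:400]); cv2.imwrite('pics/c2.png',b)
for n,c,pts in (('t',t,[(295,183),(172,196),(180,208),(404,195),(299,195),(316,175),(270,190),(303,160),(290,208)]),('s',s,[(299,240),(383,165),(379,186),(193,297)])):
    for p in pts: print(n,p,np.round(P(c,*p),4))
```

```text
t (295, 183) [ 0.5729 -0.0184  0.0498]
t (172, 196) [0.5251 0.3105 0.1132]
t (180, 208) [0.4987 0.2982 0.0603]
t (404, 195) [ 0.5482 -0.3349  0.0033]
t (299, 195) [ 0.5389 -0.0296  0.0523]
t (316, 175) [ 0.5953 -0.0766  0.0542]
t (270, 190) [0.5593 0.0516 0.0008]
t (303, 160) [ 0.6377 -0.0403  0.0525]
t (290, 208) [ 0.5039 -0.0053  0.0374]
s (299, 240) [ 0.5747 -0.0152  0.0463]
s (383, 165) [0.5242 0.3121 0.1052]
s (379, 186) [0.5543 0.2814 0.0599]
s (193, 297) [ 0.5487 -0.3316  0.0055]
```

View pics/c1.png

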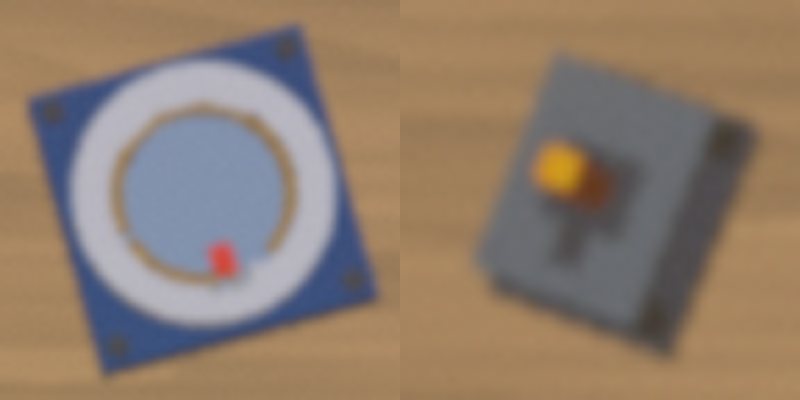

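View pics/c2.png

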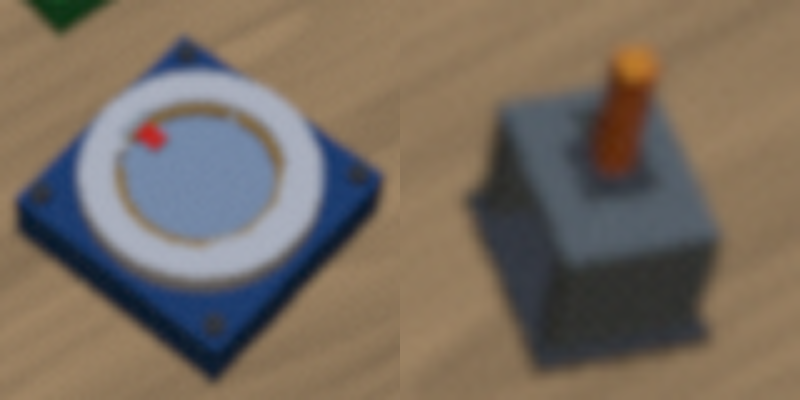

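The housing crop shows the red lug at crop (222,260), the ring gap to its right, and the blue body. The stand's slot runs down-left from the collar, so the toe yaw is about 160°. Now a measured fit.

```bash
cat > fit.py <<'E'
from h import *
def cloud(c):
    R,_=cv2.Rodrigues(c['rvec']); t=np.ravel(c['tvec']); z=c['z_map']
    v,u=np.mgrid[:420,:560]
    X=np.stack([(u-c['cx'])/c['fx']*z,(v-c['cy'])/c['fy']*z,z],-1)
    return (X-t)@R
def rect(p):
    (a,b),(w,h),th=cv2.minAreaRect((p[:,:2]*1000).astype(np.float32)); return np.round([a,b,w,h,th],1)
E
python3 - <<'E'
from fit import *
for n in('top','scene'):
    c=load(n); W=cloud(c); hsv=cv2.cvtColor(c['color'],cv2.COLOR_RGB2HSV); H,S,V=[hsv[...,i].astype(int) for i in range(3)]
    near=lambda x,y,r: (np.hypot(W[...,0]-x,W[...,1]-y)<r)&(c['z_map']>0)
    k=near(.57,-.02,.11)
    blue=k&(H>105)&(H<125)&(S>140)
    z=W[...,2]; zb=z[blue]; print(n,'blue z pct',np.percentile(zb,[5,25,50,75,95]).round(4))
    print(' housing rect',rect(W[k&(z>.02)]))
    rim=k&(S<60)&(V>130)&(z>.04); q=W[rim]; print(' rim z',np.median(q[:,2]),q.shape)
    # circle outer via min enclosing
    print(' rim circ',cv2.minEnclosingCircle((q[:,:2]*1000).astype(np.float32)))
    g=near(.571,-.02,.03); print(' glass z',np.median(z[g]),z[g].std())
    red=k&((H<8)|(H>172))&(S>150); q=W[red]; print(' red',q.mean(0).round(4),len(q), np.median(q[:,2]))
    o=near(.52,.31,.06)&(H<20)&(S>150)&(V>60)&(z>.07); q=W[o]; print(' orange',q.mean(0).round(4),'zmax',np.percentile(q[:,2],[50,90,97]), rect(q[q[:,2]>.112]) if (q[:,2]>.112).sum()>3 else '')
    st=near(.515,.3,.075)&(z>.052)&(z<.068); q=W[st]; print(' stand',rect(q),np.median(q[:,2]))
    d=near(.55,-.335,.13)&(z>.010); print(' dish',rect(W[d]),np.median(W[d][:,2]))
    tb=near(.45,.12,.03); print(' table z',np.median(z[tb]))
E
```

```text
Traceback (most recent call last):
IndexError: index -1 is out of bounds for axis 0 with size 0
```

Run:
```python
from fit import *
for n in('top','scene'):
    c=load(n); W=cloud(c); hsv=cv2.cvtColor(c['color'],cv2.COLOR_RGB2HSV); H,S,V=[hsv[...,i].astype(int) for i in range(3)]
    near=lambda x,y,r: (np.hypot(W[...,0]-x,W[...,1]-y)<r)&(c['z_map']>0)
    z=W[...,2]; k=near(.57,-.02,.11); print(n,k.sum(),hsv[[181,246][n=='scene'],[279,270][n=='scene']])
    blue=k&(H>100)&(H<130)&(S>120)
    print(' blue',blue.sum(),np.percentile(z[blue],[25,50,75]).round(4) if blue.sum() else '')
    print(' housing rect',rect(W[k&(z>.02)]))
    q=W[k&(S<60)&(V>130)&(z>.04)]
    print(' rim z',np.median(q[:,2]),q.shape,cv2.minEnclosingCircle((q[:,:2]*1000).astype(np.float32)))
    g=near(.571,-.02,.03); print(' glass z',np.median(z[g]),z[g].std())
    red=k&((H<8)|(H>172))&(S>130); q=W[red]; print(' red',len(q), q.mean(0).round(4) if len(q) else '')
    o=near(.52,.31,.06)&(H<20)&(S>150)&(V>60)&(z>.07); q=W[o]; print(' orange',len(q))
    if len(q): print(q.mean(0).round(4),'zmax',np.percentile(q[:,2],[50,90,97]), q[q[:,2]>.112].mean(0))
    q=W[near(.515,.3,.075)&(z>.052)&(z<.068)]; print(' stand',rect(q),np.median(q[:,2]))
    q=W[near(.55,-.335,.13)&(z>.010)]; print(' dish',rect(q),np.median(q[:,2]))
    print(' table z',np.median(z[near(.45,.12,.03)]))
```

```text
top 4514 [ 16  61 155]
 blue 253 [0.0356 0.0373 0.0399]
 housing rect [578.4 -19.6 146.  145.6  16.1]
 rim z 0.05162620406429382 (1201, 3) ((579.8760986328125, -21.237533569335938), 70.0347900390625)
 glass z 0.04619797684548987 0.003280892767742764
 red 11 [ 0.5424 -0.0292  0.0548]
 orange 25
[0.5235 0.3157 0.1111] zmax [0.11635006 0.12249602 0.1244711 ] [0.52511322 0.31643249 0.11964637]
 stand [526.3 317.9  62.3  80.2  69.8] 0.061914887347306165
 dish [ 541.  -342.8  185.6  161.1   17. ] 0.016394320624542855
 table z -8.529096896854032e-05
scene 4131 [108 187 109]
 blue 739 [0.032  0.0369 0.0393]
 housing rect [578.5 -19.3 148.4 148.2  15.7]
 rim z 0.052901212763545126 (967, 3) ((574.5714111328125, -19.313840866088867), 70.38610076904297)
 glass z 0.046450881240149504 0.0027935192097279576
 red 14 [ 0.5433 -0.0281  0.0536]
 orange 65
[0.5288 0.3153 0.1037] zmax [0.10635375 0.12309293 0.12558214] [0.52779241 0.31691648 0.11999775]
 stand [527.1 318.3  62.3  87.7  71.1] 0.06233176157720508
 dish [ 549.7 -329.7  163.6  141.4   16.7] 0.01665083604980183
 table z 0.0007221635968399587
```

```bash
python3 -m crank '25.3 -24.4 0 -0.1463 1;25.3 -24.4 0 -0.1463 1;25.3 -24.4 0 -0.1463 1;25.3 -24.4 0 -0.1463 1;25.3 -24.4 0 -0.1463 1;25.3 -24.4 0 -0.1463 1;25.3 -24.4 0 -0.1463 1;25.3 -24.4 0 -0.1463 1;25.3 -24.4 0 -0.1463 1;25.3 -24.4 0 -0.1463 1' 40
cat >> h.py <<'E'
def st():
    o=ctrl.get_obs(); q=o['tool_rot']; from scipy.spatial.transform import Rotation as Ro
    y=Ro.from_quat(q).as_matrix(); print('t',round(o['time'],2),'pos',(o['position']*1000).round(2),'jaw',np.degrees(np.arctan2(y[1,1],y[0,1])).round(2),'down',y[:,2].round(3),'F',o['ft_force'].round(2),'M',o['ft_torque'].round(3),'open',round(o['opening']*1000,2))
E
python3 -c "from h import *;st()"
```

```text
time: 1.35
position: [0.5275, 0.3168, 0.2222]
tool_rot: [0.82, 0.573, -0.0, 0.0]
ft_force: [-0.5, -0.3, 0.2]
opening: 0.0873
t 1.35 pos [527.51 316.82 222.2 ] jaw -20.09 down [-0. -0. -1.] F [-0.46 -0.29  0.21] M [-0.046  0.085  0.025] open 87.25
```

```bash
python3 -m crank '0 0 -40 0 1;0 0 -40 0 1;0 0 -40 0 1;0 0 -20 0 1;0 0 -12 0 0;0 0 0 0 0;0 0 0 0 0;0 0 0 0 0;0 0 0 0 0;0 0 0 0 0' 40;python3 -c "
from h import *;st();s=shot('scene')
crop(s,332,128,432,203,8,'g.png')"
```

```text
time: 2.6
position: [0.527, 0.3179, 0.0708]
tool_rot: [0.818, 0.575, 0.0, 0.0]
ft_force: [-0.7, 0.1, 0.5]
opening: 0.0347
t 2.6 pos [527.05 317.85  70.82] jaw -19.82 down [ 0.  0. -1.] F [-0.74  0.14  0.52] M [-0.008  0.065  0.004] open 34.71
```

View pics/g.png

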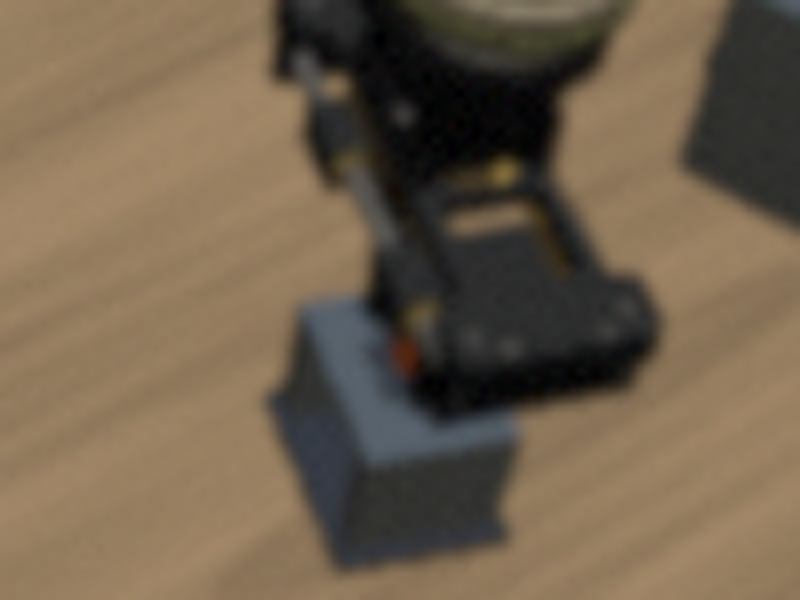

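The orange handle at crop (405,355) is between the fingers, which are still closing. Finish the grip and lift.

```bash
python3 -m crank '0 0 0 0 0;0 0 0 0 0;0 0 0 0 0;0 0 0 0 0;0 0 0 0 0;0 0 6 0 0;0 0 14 0 0;0 0 15 0 0;0 0 15 0 0;0 0 15 0 0' 45;python3 -c "
from h import *;st()"
```

```text
time: 3.9
position: [0.5271, 0.3179, 0.137]
tool_rot: [0.818, 0.575, 0.0, -0.0]
ft_force: [0.6, 0.3, -0.6]
opening: 0.0135
t 3.9 pos [527.14 317.87 137.03] jaw -19.82 down [ 0.001  0.    -1.   ] F [ 0.64  0.27 -0.56] M [-0.109 -0.006  0.009] open 13.51
```

```bash
python3 -m crank '5.7 -37.5 0 0.0692 0;5.7 -37.5 0 0.0692 0;5.7 -37.5 0 0.0692 0;5.7 -37.5 0 0.0692 0;5.7 -37.5 0 0.0692 0;5.7 -37.5 0 0.0692 0;5.7 -37.5 0 0.0692 0;5.7 -37.5 0 0.0692 0;5.7 -37.4 0 0.0694 0;0 0 0 0 0';python3 -c "
from h import *;st();s=shot('scene')
t=shot('top');st()
a=cv2.resize(s['color'][190:290,249:349,::-1],(400,400),interpolation=2)
b=cv2.resize(t['color'][140:230,250:340,::-1],(400,400),interpolation=2)
cv2.imwrite('pics/i.png',np.hstack([a,b]))"
```

```text
time: 5.15
position: [0.5785, -0.0236, 0.1364]
tool_rot: [0.605, 0.797, -0.0, 0.001]
ft_force: [-0.1, 0.5, 0.3]
opening: 0.0136
t 5.15 pos [578.49 -23.64 136.43] jaw 15.6 down [ 0.001 -0.001 -1.   ] F [-0.15  0.48  0.33] M [-0.01   0.01  -0.005] open 13.61
t 5.25 pos [578.37 -19.5  136.02] jaw 15.81 down [ 0.  0. -1.] F [ 0.88  0.21 -0.84] M [-0.031  0.06   0.022] open 13.31
```

View pics/i.png

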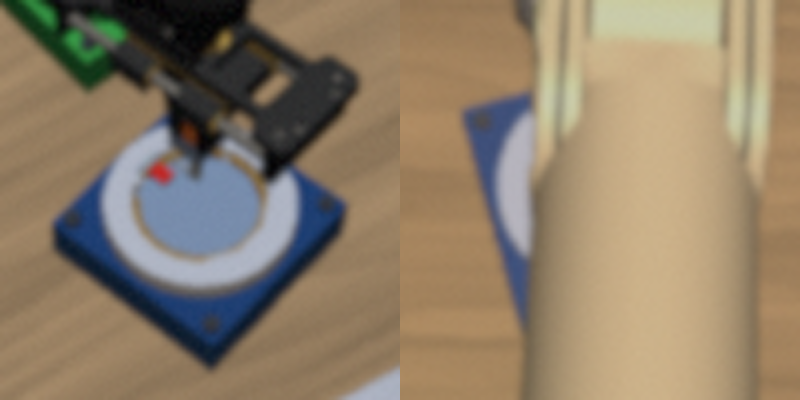

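Scene crop: pick tip at crop (195,178) over the glass beside the lug at (160,173), well aligned. Lower to just above the highest possible contact and take a close look to estimate the toe height.

```bash
python3 -m crank '0 0 -8 0 0;0 0 -8 0 0;0 0 -7 0 0;0 0 -4 0 0;0 0 -1 0 0;0 0 -1 0 0;0 0 0 0 0;0 0 0 0 0;0 0 0 0 0;0 0 0 0 0';python3 -c "
from h import *
I=[];F=[]
for i in range(6):
    s=shot('scene');I.append(s['color'].astype(float));F.append(ctrl.get_obs()['ft_force'])
st();print(np.mean(F,0),np.std(F,0))
s['color']=np.mean(I,0).astype(np.uint8);np.savez('avg.npz',**s)
crop(s,270,210,330,255,13,'j.png')
R=s['rvec'];h=np.array([578.4,-19.5]);a=np.radians(15.9)
# predicted pixel of points: toe tip top, for underside heights
for z in (42,44,46,48,50,52,54,56):
    for x in(-19,3): 
        p=np.array([578.4+x*np.cos(a),-19.5+x*np.sin(a),z])/1000
        q=cv2.projectPoints(p,s['rvec'],s['tvec'],np.array([[s['fx'],0,s['cx']],[0,s['fy'],s['cy']],[0,0,1.]]),None)[0].ravel(); print(z,x,((q-[270,210])*13+6).round(0))
"
```

```text
time: 6.5
position: [0.5783, -0.0196, 0.1066]
tool_rot: [0.603, 0.798, 0.0, 0.0]
ft_force: [0.1, -0.7, -0.7]
opening: 0.0136
t 6.8 pos [578.3  -19.62 106.59] jaw 15.87 down [ 0.  0. -1.] F [-0.17  0.45 -0.21] M [-0.081  0.01  -0.036] open 13.85
[ 0.11134743  0.19429613 -0.8929488 ] [0.42892156 0.34348272 0.44451497]
42 -19 [307. 379.]
42 3 [386. 437.]
44 -19 [307. 374.]
44 3 [387. 432.]
46 -19 [307. 369.]
46 3 [387. 427.]
48 -19 [307. 364.]
48 3 [387. 422.]
50 -19 [307. 359.]
50 3 [387. 417.]
52 -19 [308. 353.]
52 3 [387. 412.]
54 -19 [308. 348.]
54 3 [388. 407.]
56 -19 [308. 343.]
56 3 [388. 401.]
```

View pics/j.png

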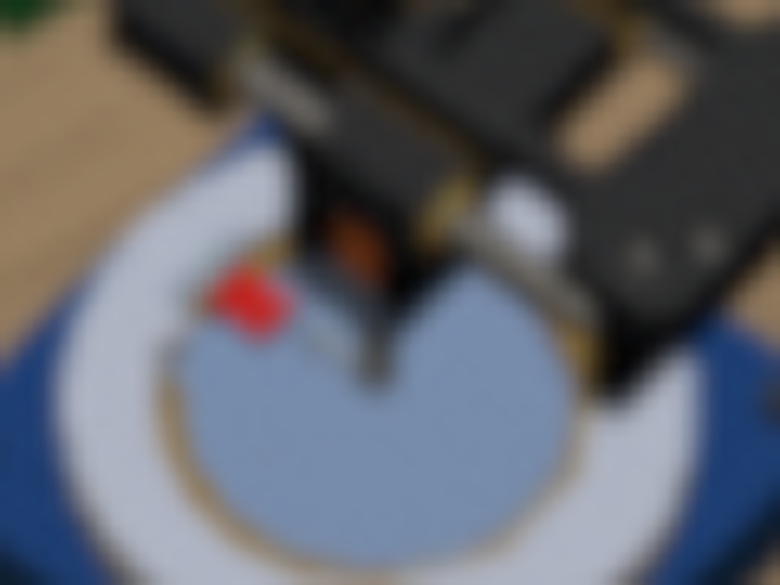

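Toe spans crop (308,330)–(375,388). That matches an underside about 59 mm high (blade short, near +6), and the lug projects within 3 crop px of prediction, so contact is expected near TCP z≈94. Go to 97, then creep.

```bash
cat >> h.py <<'E'
def ff(n=4):
    F=[]
    for i in range(n): ctrl.camera('top'); F.append(ctrl.get_obs()['ft_force'])
    o=ctrl.get_obs(); print('t',round(o['time'],2),(o['position']*1000).round(2),'F',np.mean(F,0).round(2),'open',round(o['opening']*1000,1))
E
python3 -m crank '0 0 -3 0 0;0 0 -2 0 0;0 0 -1 0 0;0 0 -1 0 0;0 0 -1 0 0;0 0 -0.5 0 0;0 0 -0.5 0 0;0 0 -0.3 0 0;0 0 -0.3 0 0;0 0 0 0 0'; python3 -c "
from h import *
ff()"
```

```text
time: 8.05
position: [0.5783, -0.0196, 0.097]
tool_rot: [0.603, 0.798, 0.0, 0.0]
ft_force: [0.4, 0.1, -0.5]
opening: 0.0139
t 8.25 [578.28 -19.62  96.97] F [ 0.55  0.21 -0.63] open 13.8
```

```bash
python3 -m crank '0 0 -0.2 0 0;0 0 -0.2 0 0;0 0 -0.1 0 0;0 0 -0.1 0 0;0 0 -0.1 0 0;0 0 -0.1 0 0;0 0 0 0 0;0 0 0 0 0;0 0 0 0 0;0 0 0 0 0'; python3 -c "
from h import *
ff()"; python3 -m crank '0 0 -0.1 0 0;0 0 -0.1 0 0;0 0 -0.1 0 0;0 0 -0.1 0 0;0 0 0 0 0;0 0 0 0 0;0 0 0 0 0;0 0 0 0 0;0 0 0 0 0;0 0 0 0 0'; python3 -c "
from h import *
ff(3)"
```

```text
time: 9.5
position: [0.5783, -0.0196, 0.0962]
tool_rot: [0.603, 0.798, 0.0, 0.0]
ft_force: [1.0, -0.6, -0.8]
opening: 0.0135
t 9.7 [578.26 -19.65  96.15] F [ 0.2  -0.1  -0.46] open 13.4
time: 10.95
position: [0.5783, -0.0196, 0.0958]
tool_rot: [0.603, 0.798, 0.0, 0.0]
ft_force: [0.1, 0.5, 0.4]
opening: 0.0138
t 11.1 [578.28 -19.61  95.8 ] F [-0.16 -0.   -0.56] open 13.8
```

```bash
python3 -m crank '0 0 -0.1 0 0;0 0 -0.1 0 0;0 0 -0.1 0 0;0 0 -0.1 0 0;0 0 -0.1 0 0;0 0 0 0 0;0 0 0 0 0;0 0 0 0 0;0 0 0 0 0;0 0 0 0 0'; python3 -c "
from h import *
ff(3)"
```

```text
time: 12.35
position: [0.5783, -0.0196, 0.0953]
tool_rot: [0.603, 0.798, 0.0, 0.0]
ft_force: [-0.3, 0.4, 3.3]
opening: 0.0133
t 12.5 [578.29 -19.61  95.3 ] F [-0.63  0.08  3.45] open 13.9
```

```bash
python3 -c "
from h import *
I=[shot('scene') for i in range(4)];s=I[-1];s['color']=np.mean([i['color'] for i in I],0).astype(np.uint8)
crop(s,285,225,315,247,26,'k.png')
a=np.radians(15.9);K=np.array([[s['fx'],0,s['cx']],[0,s['fy'],s['cy']],[0,0,1.]])
def pr(x,y,z):
    p=np.array([578.4+x*np.cos(a)-y*np.sin(a),-19.5+x*np.sin(a)+y*np.cos(a),z])/1000
    return ((cv2.projectPoints(p,s['rvec'],s['tvec'],K,None)[0].ravel()-[285,225])*26+13).round(0)
print('lug corners',[pr(x,y,53.6) for x,y in((-27.5,-6),(-27.5,6),(-43.5,6),(-43.5,-6))])
for z in(46.2,48,50): print(z,'heel corners',pr(3,-3,z),pr(3,3,z),'tip',pr(-19,-2.5,z),pr(-19,2.5,z))
"
```

```text
lug corners [array([128., 301.]), array([202., 229.]), array([ 88., 146.]), array([ 13., 217.])]
46.2 heel corners [366. 482.] [403. 446.] tip [210. 363.] [241. 332.]
48 heel corners [366. 473.] [403. 436.] tip [210. 353.] [241. 323.]
50 heel corners [367. 463.] [404. 426.] tip [210. 343.] [241. 313.]
```

View pics/k.png

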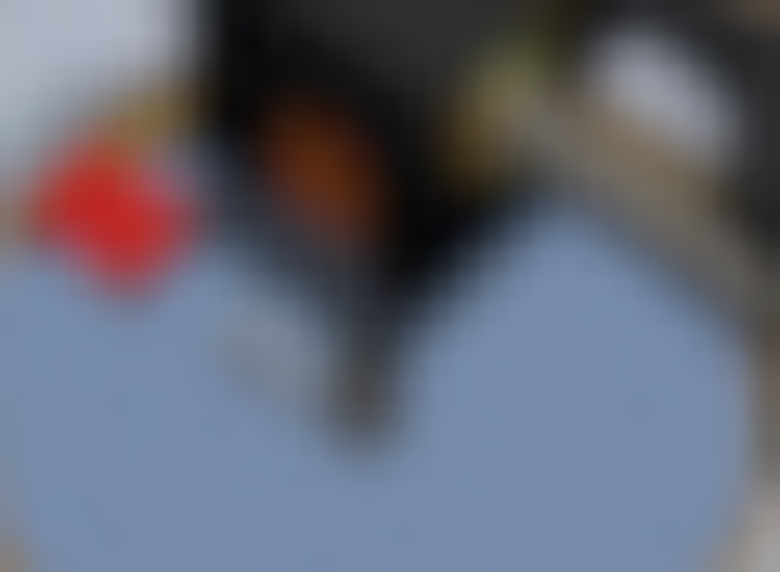

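The camera and the force agree: contact at TCP z≈95.5 (about 4 N at 95.3), and the tip at crop (225,345) is where predicted. Raise 0.7 mm and slide in, staying about 4–5 mm short of the stop.

```bash
python3 -m crank '0 0 0.7 0 0;-1.9 -0.55 0 0 0;-1.9 -0.55 0 0 0;-1.9 -0.55 0 0 0;-1.9 -0.55 0 0 0;-1.9 -0.55 0 0 0;-1.9 -0.55 0 0 0;-1.9 -0.55 0 0 0;-1.9 -0.55 0 0 0;-1.9 -0.55 0 0 0'; python3 -c "
from h import *
ff(3)"
```

```text
time: 13.95
position: [0.5611, -0.0246, 0.096]
tool_rot: [0.603, 0.798, 0.0, 0.0]
ft_force: [0.9, 0.4, -0.4]
opening: 0.0135
t 14.1 [561.14 -24.6   96.02] F [ 0.18  0.25 -0.52] open 13.8
```

```bash
python3 -m crank '0 0 0.3 0 0;0 0 0.3 0 0;0 0 0.2 0 0;0 0 0.2 0 0;0 0 0.2 0 0;0 0 0.2 0 0;0 0 0.2 0 0;0 0 0.2 0 0;0 0 0 0 0;0 0 0 0 0' 55; python3 -c "
from h import *
ff(3)"
```

```text
time: 15.35
position: [0.5612, -0.0246, 0.0977]
tool_rot: [0.603, 0.798, 0.0, -0.0]
ft_force: [1.2, 0.5, -2.4]
opening: 0.0136
t 15.5 [561.15 -24.55  97.72] F [ 0.42  0.23 -2.27] open 13.7
```

```bash
python3 -m crank '0 0 0.2 0 0;0 0 0.2 0 0;0 0 0.2 0 0;0 0 0.2 0 0;0 0 0.2 0 0;0 0 0.2 0 0;0 0 0 0 0;0 0 0 0 0;0 0 0 0 0;0 0 0 0 0'; python3 -c "
from h import *
ff(3)"
```

```text
time: 16.75
position: [0.5612, -0.0246, 0.099]
tool_rot: [0.603, 0.798, 0.0, 0.0]
ft_force: [0.8, -0.7, -2.9]
opening: 0.0131
t 16.9 [561.21 -24.6   99.01] F [ 0.63  0.55 -3.57] open 13.5
```

```bash
python3 -m crank '0 0 0.3 0 0;0 0 0.3 0 0;0 0 0.3 0 0;0 0 0.2 0 0;0 0 0.2 0 0;0 0 0.2 0 0;0 0 0 0 0;0 0 0 0 0;0 0 0 0 0;0 0 0 0 0'; python3 -c "
from h import *
ff(3)"
```

```text
time: 18.15
position: [0.5612, -0.0246, 0.1005]
tool_rot: [0.603, 0.798, 0.0, 0.0]
ft_force: [0.7, 0.5, -1.0]
opening: 0.0136
t 18.3 [561.16 -24.58 100.45] F [ 0.35  0.43 -0.34] open 13.9
```

The force fell to zero, so the end has snapped up. Withdraw the toe and raise.

```bash
python3 -m crank '0 0 -0.7 0 0;2.1 0.6 0 0 0;5 1.45 0 0 0;5 1.45 0 0 0;5 1.45 0 0 0;0 0 2 0 0;0 0 8 0 0;0 0 12 0 0;0 0 12 0 0;0 0 3 0 0'; python3 -c "
from h import *
st()
I=[shot('scene') for i in range(3)];s=I[-1];s['color']=np.mean([i['color'] for i in I],0).astype(np.uint8)
crop(s,270,210,330,255,13,'l.png')"
```

```text
time: 19.55
position: [0.5789, -0.0196, 0.1382]
tool_rot: [0.603, 0.798, 0.001, 0.001]
ft_force: [-0.8, 0.2, -0.2]
opening: 0.013
t 19.55 pos [578.88 -19.62 138.24] jaw 15.87 down [ 0.002  0.    -1.   ] F [-0.76  0.21 -0.15] M [-0.053  0.073 -0.   ] open 13.04
```

View pics/l.png

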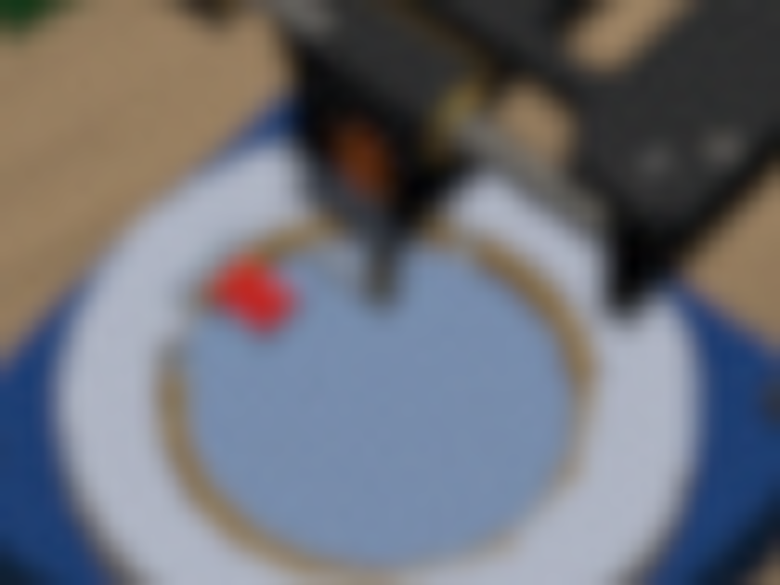

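Run:
```python
from fit import *
cs={'before':dict(np.load('avg.npz')),'now':shot('scene')}
for n,c in cs.items():
    W=cloud(c); hsv=cv2.cvtColor(c['color'],cv2.COLOR_RGB2HSV); H,S=hsv[...,0].astype(int),hsv[...,1]
    m=(np.hypot(W[...,0]-.545,W[...,1]+.03)<.03)&((H<8)|(H>172))&(S>130)
    v,u=np.nonzero(m); print(n,m.sum(),W[m].mean(0).round(4),np.median(W[m][:,2]).round(4),u.mean().round(2),v.mean().round(2))
```

```text
before 14 [ 0.5433 -0.0281  0.0536] 0.054 288.79 232.64
now 17 [ 0.5444 -0.0282  0.0584] 0.0582 289.0 232.0
```

Lug height rose from 0.0536 to 0.0584, so the snap is confirmed. Return the pick.

```bash
python3 -m crank '-5.7 37.5 0 -0.0692 0;-5.7 37.5 0 -0.0692 0;-5.7 37.5 0 -0.0692 0;-5.7 37.5 0 -0.0692 0;-5.7 37.5 0 -0.0692 0;-5.7 37.5 0 -0.0692 0;-5.7 37.5 0 -0.0692 0;-5.7 37.5 0 -0.0692 0;-5.7 37.5 0 -0.0694 0;0 0 0 0 0';python3 -c "
from h import *
ff(2);st()"
```

```text
time: 21.0
position: [0.5251, 0.3216, 0.1358]
tool_rot: [0.817, 0.577, -0.0, -0.001]
ft_force: [0.3, -0.7, -0.3]
opening: 0.0134
t 21.1 [526.78 317.5  136.15] F [ 0.36 -0.51 -0.79] open 13.6
t 21.1 pos [526.78 317.5  136.15] jaw -19.77 down [-0.001 -0.001 -1.   ] F [ 0.76 -0.5  -0.43] M [-0.141  0.055 -0.001] open 13.61
```

```bash
python3 -m crank '0.4 0.4 -5 0 0;0 0 -12 0 0;0 0 -12 0 0;0 0 -12 0 0;0 0 -12 0 0;0 0 -8 0 0;0 0 -3 0 0;0 0 -0.8 0 0;0 0 0 0 0;0 0 0 0 0';python3 -c "
from h import *
ff(2)"
```

```text
time: 22.35
position: [0.5276, 0.3184, 0.0723]
tool_rot: [0.818, 0.575, 0.0, 0.0]
ft_force: [0.5, -0.2, -0.5]
opening: 0.0134
t 22.45 [527.5  318.32  72.23] F [-0.43 -0.28 -0.51] open 13.7
```

```bash
python3 -m crank '-0.3 -0.4 -1.2 0 0;0 0 0 0 0;0 0 0 0 0.6;0 0 0 0 0.6;0 0 0 0 0.6;0 0 0 0 0.6;0 0 0 0 0.6;0 0 15 0 0.6;0 0 25 0 0.6;0 0 30 0 0.6';python3 -c "
from h import *
ff(2);I=[shot('scene') for i in range(3)];s=I[-1];s['color']=np.mean([i['color'] for i in I],0).astype(np.uint8)
crop(s,342,128,422,208,7,'m.png');st()"
```

```text
time: 23.7
position: [0.5271, 0.3178, 0.1423]
tool_rot: [0.818, 0.575, 0.0, 0.0]
ft_force: [0.4, 0.4, -0.4]
opening: 0.0524
t 23.8 [529.02 318.92 145.54] F [ 0.95 -0.02  1.45] open 52.4
t 23.95 pos [527.   317.81 140.96] jaw -19.83 down [ 0.  0. -1.] F [ 0.17 -0.03 -0.82] M [-0.099  0.078  0.039] open 51.95
```

View pics/m.png

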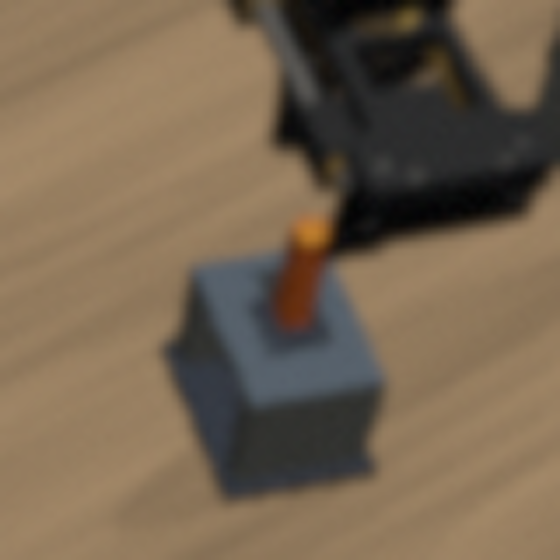

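Pick stands upright, collar seated, handle at crop (300,280). Move above the lug with the jaws across it.

```bash
python3 -m crank '2.7 -38.3 0 -0.1053 0.6;2.7 -38.3 0 -0.1053 0.6;2.7 -38.4 0 -0.1053 0.3;2.7 -38.4 0 -0.1053 0.3;2.7 -38.4 0 -0.1053 0.3;2.7 -38.4 0 -0.1053 0.3;2.6 -38.3 0 -0.1053 0.3;2.6 -38.3 0 -0.1053 0.3;2.6 -38.3 0 -0.1056 0.3;0 0 0 0 0.3';python3 -c "
from h import *
ff(3);st()"
```

```text
time: 25.2
position: [0.5509, -0.0321, 0.1409]
tool_rot: [0.991, 0.133, 0.0, 0.001]
ft_force: [-1.3, 0.7, -0.0]
opening: 0.0263
t 25.35 [551.06 -26.86 140.61] F [-0.01  0.39  0.71] open 26.3
t 25.35 pos [551.06 -26.86 140.61] jaw -74.13 down [-0.  0. -1.] F [-0.06  0.41  0.6 ] M [-0.053  0.199 -0.008] open 26.3
```

Good. Descend to 12 mm above grasp height and look.

```bash
python3 -m crank '0 -0.3 -15 0 0.3;0 0 -20 0 0.3;0 0 -20 0 0.3;0 0 -13 0 0.3;0 0 -4 0 0.3;0 0 -2 0 0.3;0 0 0 0 0.3;0 0 0 0 0.3;0 0 0 0 0.3;0 0 0 0 0.3';python3 -c "
from h import *
ff(2);I=[shot('scene') for i in range(4)];s=I[-1];s['color']=np.mean([i['color'] for i in I],0).astype(np.uint8)
crop(s,270,200,330,245,13,'n.png');st()"
```

```text
time: 26.6
position: [0.5512, -0.0275, 0.0669]
tool_rot: [0.99, 0.138, 0.0, 0.0]
ft_force: [-0.8, -0.2, -0.4]
opening: 0.0262
t 26.7 [551.08 -27.55  66.82] F [-0.44 -0.24  0.61] open 26.2
t 26.9 pos [551.05 -27.52  66.75] jaw -74.14 down [-0. -0. -1.] F [ 0.54 -0.23  0.7 ] M [-0.02   0.2   -0.008] open 25.89
```

View pics/n.png

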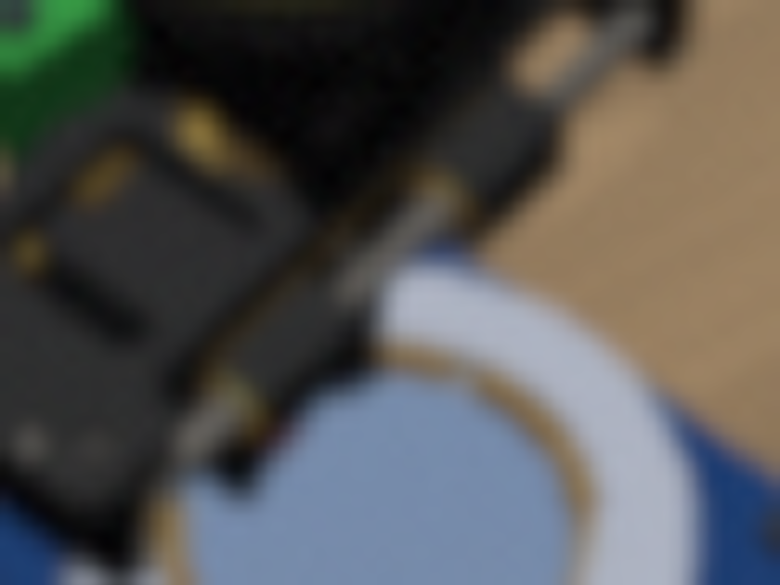

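A hint of red shows between the finger tips at crop (280,440), consistent with the plan. Descend to grasp height.

```bash
python3 -m crank '0 0 -4 0 0.3;0 0 -3 0 0.3;0 0 -2 0 0.3;0 0 -1 0 0.3;0 0 -0.8 0 0.3;0 0 -0.6 0 0.3;0 0 -0.5 0 0.3;0 0 -0.4 0 0.3;0 0 -0.3 0 0.3;0 0 0 0 0.3';python3 -c "
from h import *
ff(3);st()"
```

```text
time: 28.15
position: [0.5511, -0.0275, 0.0542]
tool_rot: [0.99, 0.138, 0.0, 0.0]
ft_force: [0.6, 0.1, 0.2]
opening: 0.0257
t 28.3 [551.11 -27.55  54.21] F [ 0.11  0.22 -0.07] open 26.2
t 28.3 pos [551.11 -27.55  54.21] jaw -74.14 down [ 0. -0. -1.] F [0.23 0.4  0.75] M [-0.047  0.159  0.032] open 26.18
```

```bash
python3 -m crank '0 0 0 0 0;0 0 0 0 0;0 0 0 0 0;0 0 0 0 0;0 0 0 0 0;0 0 0 0 0;0 0 0 0 0;0 0 0 0 0;0 0 0 0 0;0 0 0 0 0' 20;python3 -c "
from h import *
ff(3);st()"
```

```text
time: 29.55
position: [0.551, -0.0274, 0.0542]
tool_rot: [0.99, 0.138, -0.0, -0.0]
ft_force: [-0.8, 2.7, 1.5]
opening: 0.0114
t 29.7 [551.07 -27.43  54.18] F [-1.5   2.79  1.85] open 10.9
t 29.7 pos [551.07 -27.43  54.18] jaw -74.14 down [-0.  0. -1.] F [-1.6   3.29  1.62] M [0.555 0.458 0.026] open 10.93
```

```bash
python3 -m crank '-0.1 0.3 0.1 0 0;-0.2 0.1 0.1 0 0;-0.2 -0.05 0.1 0 0;-0.2 -0.05 0.2 0 0;-0.2 -0.05 0.2 0 0;-0.2 -0.05 0.2 0 0;-0.2 -0.05 0.2 0 0;-0.2 -0.05 0.2 0 0;-0.2 -0.05 0.2 0 0;0 0 0 0 0' 25;python3 -c "
from h import *
ff(3);st()"
```

```text
time: 30.95
position: [0.5499, -0.0274, 0.056]
tool_rot: [0.99, 0.138, 0.001, 0.0]
ft_force: [4.6, 1.5, 4.0]
opening: 0.0105
t 31.1 [549.9  -27.42  56.04] F [5.16 2.21 3.27] open 10.9
t 31.1 pos [549.9  -27.42  56.04] jaw -74.14 down [ 0.001  0.    -1.   ] F [4.69 2.25 3.08] M [ 0.313 -0.937 -0.   ] open 10.86
```

```bash
python3 -m crank '0 0 0.3 0 0;0 0 0.3 0 0;0 0 0.3 0 0;0 0 0.3 0 0;-0.2 -0.06 0.2 0 0;-0.2 -0.06 0.2 0 0;-0.3 -0.08 0.2 0 0;-0.3 -0.08 0 0 0;-0.3 -0.08 0 0 0;0 0 0 0 0' 30;python3 -c "
from h import *
ff(3);st()"
```

```text
time: 32.35
position: [0.5481, -0.0278, 0.0575]
tool_rot: [0.99, 0.138, 0.0, 0.0]
ft_force: [4.7, 2.2, -0.7]
opening: 0.0104
t 32.5 [548.16 -27.79  57.5 ] F [ 4.86  1.92 -1.13] open 10.7
t 32.5 pos [548.16 -27.79  57.5 ] jaw -74.13 down [ 0. -0. -1.] F [ 5.41  2.42 -0.86] M [ 0.381 -0.874  0.051] open 10.68
```

```bash
python3 -m crank '-0.4 -0.1 0.1 0 0;-0.4 -0.1 0.1 0 0;-0.4 -0.1 0.1 0 0;-0.4 -0.1 0.1 0 0;-0.4 -0.1 0.1 0 0;-0.4 -0.1 0.1 0 0;-0.4 -0.1 0.1 0 0;-0.3 -0.1 0.1 0 0;0 0 0 0 0;0 0 0 0 0';python3 -c "
from h import *
ff(3);st()"
```

```text
time: 33.75
position: [0.5448, -0.0288, 0.0581]
tool_rot: [0.99, 0.138, -0.0, 0.0]
ft_force: [-0.1, 0.3, 2.5]
opening: 0.0103
t 33.9 [544.8  -28.74  58.17] F [0.67 0.08 2.07] open 10.5
t 33.9 pos [544.8  -28.74  58.17] jaw -74.14 down [-0. -0. -1.] F [ 0.62 -0.05  2.41] M [-0.062 -0.018  0.026] open 10.49
```

```bash
python3 -m crank '-0.2 -0.05 0.4 0 0;-0.2 -0.05 0.4 0 0;-0.2 -0.05 0.4 0 0;0 0 0.4 0 0;0 0 0.4 0 0;0 0 0.4 0 0;0 0 0.4 0 0;0 0 0.4 0 0;0 0 0.4 0 0;0 0 0 0 0' 35;python3 -c "
from h import *
ff(3);st()"
```

```text
time: 35.15
position: [0.5444, -0.0288, 0.0619]
tool_rot: [0.99, 0.138, 0.0, 0.0]
ft_force: [0.1, -0.3, -0.0]
opening: 0.0104
t 35.3 [544.37 -28.77  61.86] F [ 0.23 -0.24 -0.11] open 10.2
t 35.3 pos [544.37 -28.77  61.86] jaw -74.14 down [ 0. -0. -1.] F [ 0.46 -0.17  0.43] M [-0.098  0.164 -0.041] open 10.19
```

```bash
python3 -m crank '0 0 1 0 0;0 0 2 0 0;0 0 4 0 0;0 0 8 0 0;0 0 12 0 0;0 0 12 0 0;0 0 12 0 0;0 0 8 0 0;0 0 2 0 0;0 0 0 0 0';python3 -c "
from h import *
ff(2);st();s=shot('scene');crop(s,240,160,360,250,6.5,'o.png')"
```

```text
time: 36.55
position: [0.5442, -0.0287, 0.1227]
tool_rot: [0.99, 0.138, -0.0, 0.0]
ft_force: [0.2, 0.0, -0.7]
opening: 0.0101
t 36.65 [544.08 -28.77 122.44] F [-0.74  0.02 -0.33] open 9.9
t 36.65 pos [544.08 -28.77 122.44] jaw -74.14 down [-0.001 -0.    -1.   ] F [-0.76  0.12 -0.69] M [-0.031  0.202  0.046] open 9.92
```

View pics/o.png

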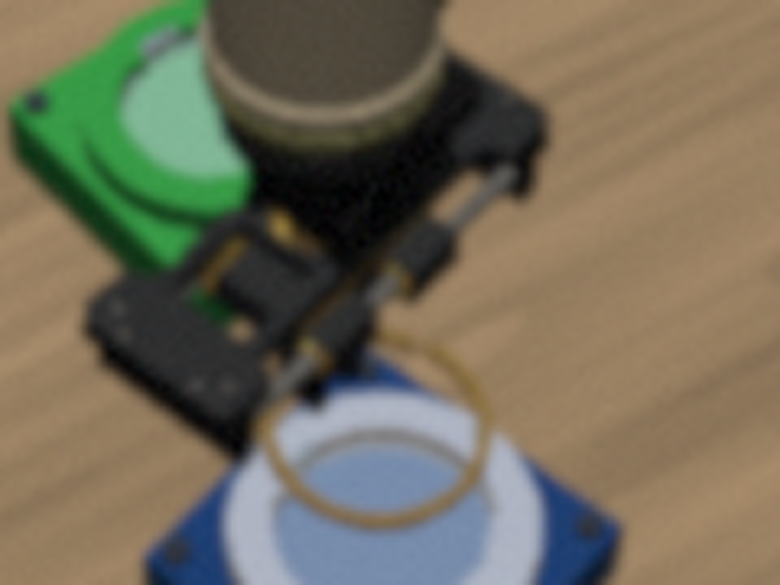

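The ring hangs from the fingers clear of the housing, ellipse spanning crop (262–490, 330–522). That was the last picture; I will check numerically from here. Carry it to the dish.

```bash
python3 -m crank '-1.2 -18.7 0 0 0;-2.2 -32 0 0 0;-2.4 -34 0 0 0;-2.4 -34 0 0 0;-2.4 -34 0 0 0;-2.4 -34 0 0 0;-2.4 -34 0 0 0;-2.4 -34 0 0 0;-2.3 -32 0 0 0;-1.7 -22 0 0 0';cat > ring.py <<'E'
from fit import *
def ring(n,zlo,zhi):
    c=shot(n); W=cloud(c); hsv=cv2.cvtColor(c['color'],cv2.COLOR_RGB2HSV); H,S,V=[hsv[...,i].astype(int) for i in range(3)]
    z=W[...,2]; a=(np.hypot(W[...,0]-.55,W[...,1]+.33)<.09)&(c['z_map']>0)&(z>zlo)&(z<zhi)
    m=a&(H>8)&(H<30)&(S>70)&(V>50); q=W[m]; r=a&((H<8)|(H>172))&(S>120)
    print(n,m.sum(),'red',r.sum(),W[r].mean(0).round(4) if r.any() else '')
    if m.sum()>10:
        A=np.c_[q[:,:2]-q[:,:2].mean(0),np.ones(len(q))]; k=np.linalg.lstsq(A,q[:,2],rcond=None)[0]; res=abs(A@k-q[:,2])<.006
        k=np.linalg.lstsq(A[res],q[res,2],rcond=None)[0]
        print(' plane slope xh %.3f yh %.3f z0 %.4f'%(k[0]*.962+k[1]*.274,-k[0]*.274+k[1]*.962,k[2]),'minmax z',np.percentile(q[:,2],[3,97]).round(4))
        (x,y),(w,h),t=cv2.fitEllipse((q[res,:2]*1000).astype(np.float32)); print(' ctr',x,y,w,h, 'mec',cv2.minEnclosingCircle((q[res,:2]*1000).astype(np.float32)))
E
python3 -c "
from ring import *
ff(2);st();ring('scene',.06,.16);ring('top',.06,.16)"
```

```text
time: 37.95
position: [0.521, -0.3407, 0.1228]
tool_rot: [0.991, 0.137, -0.0, 0.001]
ft_force: [0.0, 0.8, -0.2]
opening: 0.0102
t 38.05 [ 520.25 -341.87  122.87] F [-1.37  0.05 -0.09] open 10.2
t 38.05 pos [ 520.25 -341.87  122.87] jaw -74.42 down [-0.001 -0.002 -1.   ] F [-0.82  0.73 -0.28] M [ 0.003  0.14  -0.   ] open 10.2
scene 154 red 13 [ 0.5239 -0.3406  0.1336]
 plane slope xh -0.073 yh -0.004 z0 0.1206 minmax z [0.1156 0.1384]
 ctr 549.12939453125 -333.00347900390625 85.08012390136719 88.57644653320312 mec ((547.7431030273438, -332.9374694824219), 46.37345504760742)
top 33 red 0 
 plane slope xh -0.144 yh 0.040 z0 0.1178 minmax z [0.1134 0.1226]
 ctr 560.3836059570312 -327.48944091796875 61.688594818115234 80.56906127929688 mec ((571.5966796875, -326.24029541015625), 38.903968811035156)
```

```bash
python3 -m crank '1 3 -8 0 0;0 0 -16 0 0;0 0 -18 0 0;0 0 -18 0 0;0 0 -18 0 0;0 0 -14 0 0;0 0 -8 0 0;0 0 -3 0 0;0 0 -1 0 0;0 0 0 0 0';python3 -c "
from ring import *
ff(2);st();ring('scene',.006,.06)"
```

```text
time: 39.4
position: [0.5238, -0.3347, 0.0193]
tool_rot: [0.99, 0.138, 0.0, 0.0]
ft_force: [0.7, 0.3, -0.3]
opening: 0.0098
t 39.5 [ 523.84 -334.6    19.3 ] F [ 0.05 -0.16 -0.06] open 10.4
t 39.5 pos [ 523.84 -334.6    19.3 ] jaw -74.14 down [ 0.001 -0.    -1.   ] F [-0.16 -0.18  0.07] M [-0.074  0.15  -0.007] open 10.45
scene 62 red 0 
 plane slope xh -0.088 yh -0.010 z0 0.0166 minmax z [0.0068 0.0236]
 ctr 550.7527465820312 -326.5615234375 82.26182556152344 113.96685791015625 mec ((572.9859008789062, -316.3307800292969), 63.068199157714844)
```

Lower with a lighter grip so the ring can settle flat.

```bash
python3 -m crank '0 0 -2 0 0;0 0 -2 0 0;0 0 -1.5 0 0;0 0 -1 0 0;0 0 -1 0 0;0 0 -1 0 0;0 0 -0.7 0 0;0 0 -0.7 0 0;0 0 -0.6 0 0;0 0 0 0 0' 12;python3 -c "
from h import *
ff(3)"
```

```text
time: 40.8
position: [0.5235, -0.3345, 0.0083]
tool_rot: [0.99, 0.138, -0.0, 0.0]
ft_force: [-0.4, -0.1, 0.6]
opening: 0.0114
t 40.95 [ 523.6  -334.5     8.42] F [-0.76  0.25  0.42] open 11.2
```

```bash
python3 -m crank '0 0 -0.4 0 0;0 0 0 0 0.18;0 0 0 0 0.18;0 0 0 0 0.18;0 0 0 0 0.18;0 0 3 0 0.18;0 0 6 0 0.2;0 0 20 0 0.3;0 0 35 0 0.3;0 0 35 0 0.3';python3 -c "
from ring import *
ff(2);st();ring('scene',.0055,.03)"
```

```text
time: 42.2
position: [0.5236, -0.3348, 0.1095]
tool_rot: [0.99, 0.138, 0.0, 0.0]
ft_force: [0.1, -1.0, 0.3]
opening: 0.026
t 42.3 [ 525.52 -336.23  112.46] F [ 0.13 -1.66  2.21] open 26.2
t 42.3 pos [ 525.52 -336.23  112.46] jaw -74.17 down [ 0.007 -0.003 -1.   ] F [-0.46 -0.59  0.37] M [-0.078  0.131 -0.035] open 26.16
scene 55 red 15 [ 0.5173 -0.3358  0.0121]
 plane slope xh 0.010 yh -0.004 z0 0.0084 minmax z [0.0058 0.012 ]
 ctr 556.5076293945312 -317.4421081542969 93.76116180419922 127.12349700927734 mec ((559.0095825195312, -323.017822265625), 82.80037689208984)
```

```bash
python3 -m crank '0 0 20 0 0.3;0 15 20 0 0.3;-10 30 10 0 0.3;-10 30 0 0 0.3;-10 30 0 0 0.3;-10 30 0 0 0.3;0 20 0 0 0.3;0 0 0 0 0.3;0 0 0 0 0.3;0 0 0 0 0.3';python3 -c "
from ring import *
st();ring('scene',.0055,.03);ring('top',.0055,.03)
c=load('scene');W=cloud(c);hsv=cv2.cvtColor(c['color'],cv2.COLOR_RGB2HSV)
o=(np.hypot(W[...,0]-.527,W[...,1]-.317)<.04)&(hsv[...,0]<20)&(hsv[...,1]>150)&(W[...,2]>.07);q=W[o];print('pick',o.sum(),q.mean(0),np.percentile(q[:,2],97),q[q[:,2]>.112].mean(0))
crop(c,150,255,240,335,8,'p.png')"
```

```text
time: 43.6
position: [0.4834, -0.1807, 0.1571]
tool_rot: [0.991, 0.137, -0.0, 0.0]
ft_force: [0.4, 0.3, -0.4]
opening: 0.0261
t 43.6 pos [ 483.42 -180.66  157.1 ] jaw -74.23 down [-0.    -0.001 -1.   ] F [ 0.37  0.29 -0.37] M [-0.081  0.147 -0.042] open 26.1
scene 48 red 15 [ 0.5165 -0.3357  0.0107]
 plane slope xh 0.007 yh 0.004 z0 0.0085 minmax z [0.0058 0.0121]
 ctr 559.8262939453125 -324.1278991699219 84.57550811767578 137.44325256347656 mec ((556.969970703125, -326.85882568359375), 81.1370620727539)
top 8 red 0 
pick 63 [0.52965459 0.31463038 0.10374901] 0.12435225437415356 [0.52918202 0.31589663 0.12053541]
```

```bash
python3 -c "
from rig import ctrl
print(ctrl.sign_off())"
```

```text
the job is handed in; nothing more can be done
None
```

I did the job in the order asked and handed it in at 43.6 s, with the gripper empty and clear of everything.

- **Freeing the ring:** The pick touched the glass at about 4 N while I was finding its height. Lifting the lug showed about 3 N at my last reading before the end snapped up. I only read force between moves, so the true peak could have been higher. After the snap the force fell to zero and the camera put the lug 4.8 mm higher. The fingers stayed off the ring until then.
- **Pick:** It is back upright in its stand. I saw this in a picture, and afterwards the handle top measured 0.124 m against 0.122 m expected.
- **Ring:** I drew it out by the lug, with side forces of about 5 N, and carried it to the dish. The last depth check gave a tilt under 1° and the lug top at 0.011–0.012 m. The expected height is 0.0114 m, so it lies flat and the same way up, with its centre near the dish centre.

**What I could not confirm:**
- The last close-up of the ring in the dish could not be viewed because the picture limit was reached, so that check rests on depth numbers alone.
- The automatic fit of the ring outline in the dish also picked up surrounding pixels. I took the ring's position from the lug instead.

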